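# Hang the formed bracket on the switch box and hold its bolt from behind

## Task

Lift the folded brass bracket out of the open forming die and hang it over the top edge of the switch box's front panel, slotted leg in front so that the slot straddles the bolt, seat it fully down and let go. Then reach down into the gap behind that panel, grip the red bolt head by its two flats, bring it upright against the twist of the nut runner and keep it from turning: finish while still gripping it, do not release. Leave the screwdriver, jar and carton where they are.

Things in the scene. Friction and masses are not known exactly. Their poses are not given: they have to be found in the camera images.
- switchbox: White switch box, cover off (open on top), fixed to the bench; a dark wooden cheek at each end. 86 mm deep (x), 284 long (y). Origin: centre of its underside on the bench; -x is its front, z up. Front panel 6 mm thick, mid-plane x = -30 mm, 110 mm high. Rear wall x = +25 to +31 mm, 85 mm high. Cheeks 122 mm high at y = +-136. Switch bodies (blue) behind the panel at y = +-82 and +-112 mm.
- panel_seat (a point): Middle of the top edge of the switch box's front panel, straight above the bolt, 110 mm above the bench; axes as the switch box. The hung bracket's underside rests here: its bracket_grip point is then 11 mm above this point.
- head_center (a point): Centre of the red bolt head in the 52 mm wide gap behind the front panel: 72 mm above the bench, 38 mm below the panel's top edge, at x = -3 mm, y = 0 of the switch box; gap floor 66 mm below. Head: 9 mm wide between its flats, 32 tall, 14 deep (box's x). Its 8 mm shank runs along -x through the panel to the nut. Axes turn with the bolt.
- tbolt (a joint): Turn of the bolt about the switch box's x, rad. 0: head upright, flats vertical, facing the box's +y and -y. Positive: its top leans to the box's -y. The nut runner's spring rests it at 0.22 to 0.32; turning it to 0 takes about 0.06 N m and it springs back if let go. Parallel fingers closing along the box's y on the flats with 15 to 40 N bring it upright by themselves.
- die: Open forming die, dark steel block 100 x 100 x 50 mm, fixed; origin: centre of its underside, z up. In its middle a pocket 40 (x) by 46 mm (y), 42 deep, with a 6 mm thick, 38 mm long upright tongue (along y), its top 62 mm above the bench, over which the bracket sits. Four 10 mm guide pins, 10 mm tall, on the corners (x, y = +-40 mm).
- bracket_grip (a point): Centre of the upper, box-shaped part of the loose brass bracket (about 90 g); z up, -x its slotted front leg's side. This part is 19 mm thick (x), 40 wide (y), 22 tall, so its underside is 11 mm below this point: grip it across the 19 mm from above. In the die this point is straight above the die's origin, 73 mm above the bench, axes along the die's. Lift it 55 mm or more to clear the die.
- bracket_slot (a point): Middle of the open-ended slot in the bracket's front leg, 6.5 mm in front of and 47 mm below bracket_grip. Slot 16 mm wide (y), from 28 mm below the bracket's underside to its open end, between two 12 mm tines that reach 52 mm below the underside.
- nut (a point): Nut on the front end of the bolt, 22 mm in front of the front panel's face, 72 mm above the bench; axes as the switch box. From here an orange and black nut runner, 30 mm thick, runs 85 mm further forward (-x) onto a 50 mm wide foot.
- bracket_lip (a point): Middle of the bracket's short rear lip, 40 mm wide, reaching 21 mm below the underside; 6.5 mm behind and 18 mm below bracket_grip. Lip and front leg are 9 mm apart, to straddle the die's tongue or the 6 mm panel, and flare outwards by 4 mm at their lower ends.
- screwdriver_grip (a point): Handle of a yellow screwdriver, 150 mm long, lying on the bench; to be left alone.
- nut_jar: Closed jar, 52 mm across, 60 mm tall, origin at the centre of its underside; to be left alone.
- carton: Cardboard carton, 70 by 110 by 50 mm, origin at the centre of its underside; to be left alone.
Not all that is in view belongs to the job. There is more than one size of the part that bears bracket_grip; the job needs the smaller. Several things have the shape of the die; the one meant has the colours described above.

How it is judged:
On the way, in this order (a step that is already met when the one before it is completed fails the run):
1. the bracket is lifted clear of the die (z of bracket_grip in the frame of die above 0.125 m and contact force between bracket and die below 0.05 N), for 0.1 s.
2. the bracket hangs seated on the panel over the bolt, slotted leg in front, and the fingers have let go of it (z of bracket_grip in the frame of panel_seat between 0.006 and 0.015 m and x of bracket_grip in the frame of panel_seat between -0.006 and 0.006 m and y of bracket_grip in the frame of panel_seat between -0.006 and 0.006 m and angle between bracket_grip's own z axis and vertical below 0.2 rad and x of bracket_slot in the frame of panel_seat below 0 m and contact force between the fingers and bracket below 0.2 N and linear speed of bracket below 0.02 m/s), for 0.2 s.
At the end, for the whole second after the job is handed in: Bracket still seated: bracket_grip 6-15 mm above panel_seat, within 6 mm along the box's x and y, tilt under 0.2 rad, slotted leg in front, at rest. Fingers press both flats of the bolt head with over 2 N each; bolt held still within 0.1 rad of upright (z of bracket_grip in the frame of panel_seat between 0.006 and 0.015 m and x of bracket_grip in the frame of panel_seat between -0.006 and 0.006 m and y of bracket_grip in the frame of panel_seat between -0.006 and 0.006 m and angle between bracket_grip's own z axis and vertical below 0.2 rad and x of bracket_slot in the frame of panel_seat below 0 m and value of joint tbolt between -0.1 and 0.1 rad and contact force between the fingers and tbolt_c2 above 2 N and contact force between the fingers and tbolt_c3 above 2 N and linear speed of bracket below 0.02 m/s and velocity of joint tbolt between -0.1 and 0.1 rad/s); the arm keeps its last pose, push and grip.
It fails at once if the screwdriver is disturbed (moved more than 30 mm) (distance of screwdriver_grip from where it was at the start of the episode above 0.03 m).
It fails at once if the nut jar is disturbed (moved more than 30 mm) (distance of nut_jar from where it was at the start of the episode above 0.03 m).
It fails at once if the carton is disturbed (moved more than 30 mm) (distance of carton from where it was at the start of the episode above 0.03 m).
It also fails if it takes over 48 s, if anything falls off the work surface, if the arm or the gripper's body presses on something with over 40 N, if the wrist force passes 120 N, or if a joint passes its speed limit or range.

## Robot

A 6-joint arm with a two-finger parallel gripper is mounted at the origin on the work surface. World frame = base frame: x ahead of the robot, y to its left, z up, the work surface at z = 0. Lengths are in m, angles in rad, forces in N, time in s.
With the tool pointing down it reaches from about 0.425 to 0.95 m from the base axis. Payload 3.5 kg.
Tool frame: the origin (TCP) lies between the finger pads; the fingertips stand 19 mm ahead of it and the grasp point (between the pads) is the TCP (ctrl.nose_length is the distance from the TCP to the fingertips, in m); z points along the fingers, y is the line along which they close (so a half turn about z gives the same grasp; the last joint's range is limited). The gripper opens to 85 mm and grips with 20 to 120 N. Pads are 22 mm wide; open, the fingers measure 114 mm over their backs; the gripper's body (76 mm by 85 mm) begins 54 mm behind the grasp point. The pads swing forward as they close: fully open they stand 13 mm farther back than shut.
Start: joints at [-1.306, 0.286, 1.577, -0, 1.279, -0.15], TCP at [0.272, -0.618, 0.25] pointing down, gripper open.
Joint ranges: [-2.77, 2.77], [-0.9, 2.22], [0.21, 2.48], [-1.53, 4.67], [0.24, 2.81], [-2.84, 2.84]. Speed limits (rad/s): [2.79, 2.79, 3.14, 3.14, 3.14, 3.14].

## Interface

Orientations are given as a unit quaternion [x, y, z, w].
In Python, from plant import ctrl gives the robot as it stands.
- The arm moves only by the tool apply_moves, never from a script. Its argument "series" is a list of rows, each a list of 6 numbers: the shift along the world's x, y, z scaled (see below), then the turn, a rotation vector about the world's x, y, z scaled (see below). A call has 1 to 20 rows; each row is the pose to reach, as a shift and turn from the pose commanded when the call began; what a row does not reach only later rows make up. The controller multiplies each number of a shift by 0.8 m and each number of a turn by 45 degrees. A row lasts 1/8 s, in which the tool goes at most 62.5 mm and 10.7 degrees, less where a joint would pass 70% of its speed; a pose out of reach is approached as far as the arm can. A call with a number of a shift or a turn outside -1 to 1 is refused whole. A call with a gripper value outside its range is refused whole. "jaw" is the opening, from 0 (shut) to 1 (fully open), set as the call begins (left out, the last holds). The fingers move at their own pace and stop on an object; "squeeze" is the grip in N (left out, the last holds). Time passes only in rows, so rows that repeat a pose let the fingers close. It gives the time, the measured TCP pose, the force, the opening and the grip force at its end, in the units of the state.
- ctrl.get_state(): the state, without advancing time (a new reading comes with each control period).
- ctrl.read_camera(name): name is "side" or "top"; returns the picture (384x512x3 uint8, red, green, blue); there is no depth.
- ctrl.get_calibration(name): a dict with "fx", "fy", "cx", "cy" (pixels), "dist_coeffs" ([k1, k2, p1, p2, k3] as OpenCV has them; the pictures are not rectified), "xyz" and "orientation" of the camera in the world. Camera axes: x right, y up, looking along -z (the intrinsics and any distortion apply to the point x, -y, -z); pixel columns grow to the right and rows downward; lengths in m; the calibration is good to about 2 mm. A picture is of the moment at which its call begins. get_calibration takes no time and is no camera call.
- ctrl.sign_off(): hands the job in; it is judged then, once.
Trained networks look in the newest picture that a camera, given by its name, has taken for a name from the list of things; names that differ only in an ending like _2 or _b are one class to them, and where a whole thing is asked for, a point or a joint stands for the part that bears it (a point fixed in the world has none). Each returns a list of dicts, best first, with "p" (0 to 1); they miss things now and then, are a little off and sometimes report something else, mostly with a low value. They report only what shows in the picture. A call takes as long as a camera call. They do not tell look-alikes from the thing itself.
- ctrl.boxes_of(thing, camera): "xy" ([column, row] as shares, 0 to 1, of the picture: columns of its width, rows of its height, amid what is visible of it).
- ctrl.silhouettes(thing, camera): "pixels" (384x512 bool, what is visible of it) and "xy" ([column, row] as shares, 0 to 1, of the picture: columns of its width, rows of its height, amid what is visible of it).
The state is a dict: "time": time; "qpos": joint angles; "dq": joint speeds; "joint_efforts": joint torques, N m; "eef_pos": TCP position; "tcp_rot": TCP orientation; "contact_force": force on the tool from outside, world axes, zero at the start; "wrist_torque": the same for the moment, N m; "opening": opening from 0.0 (shut) to 1.0 (fully open); "finger_force": force on a finger pad.
Only numpy, scipy, OpenCV 4.12 (cv2) and the standard library are available. Lean on these libraries where they do the work, as an engineer would, in place of code of your own. Each camera call takes 0.05 s, during which the arm holds its last target. There are 200 camera calls.

## Working session

There is one attempt and no reset: what is moved stays moved. The work goes in short steps, Python scripts to look and compute and a tool call to move; the robot and the scene stay as the last step left them, time stands still between calls to the robot, and variables do not carry over. Pictures are saved under pics/ and viewed, at most 11 in all, crops included, and the job is handed in when it is done.

Besides the shell and the picture viewer there is one more tool, called after ">>>" in YAML: its name, and indented under it one key for each argument. apply_moves: Moves the arm, as the interface text tells. Shifts and turns lie within -1 to 1; 1 stands for 0.8 m of shift or 45 degrees of turn. Its arguments: {"type":"object","properties":{"series":{"type":"array"},"jaw":{"type":"number"},"squeeze":{"type":"number"}},"required":["series"]}

```bash
mkdir -p pics; cat > h.py <<'E'
import numpy as np,cv2
from scipy.spatial.transform import Rotation as R
from plant import ctrl
def cal(n):
    c=ctrl.get_calibration(n);K=np.array([[c['fx'],0,c['cx']],[0,c['fy'],c['cy']],[0,0,1.]])
    M=R.from_quat(c['orientation']).as_matrix()@np.diag([1,-1,-1.]);return K,np.array(c['dist_coeffs'],float),M,np.array(c['xyz'])
def proj(n,P):
    K,d,M,t=cal(n);P=np.atleast_2d(np.array(P,float))
    return cv2.projectPoints(P.reshape(-1,1,3),cv2.Rodrigues(M.T)[0],-M.T@t,K,d)[0].reshape(-1,2)
def ray(n,uv):
    K,d,M,t=cal(n);p=cv2.undistortPoints(np.array(uv,float).reshape(-1,1,2),K,d).reshape(-1,2)
    return t,np.c_[p,np.ones(len(p))]@M.T
def atz(n,uv,z):
    t,r=ray(n,uv);return t+r*((z-t[2])/r[:,2])[:,None]
E
python3 - <<'E'
from h import *
for n in('side','top'):
    im=ctrl.read_camera(n);cv2.imwrite(f'pics/{n}0.png',cv2.resize(im[:,:,::-1],(800,600),interpolation=cv2.INTER_CUBIC));cv2.imwrite(f'{n}0raw.png',im[:,:,::-1])
    K,d,M,t=cal(n);print(n,K[0,0],t.round(3),M[:,2].round(2),d)
    for th in('switchbox','die','bracket_grip','nut','tbolt','bracket_slot','carton','nut_jar','screwdriver_grip'):
        print(th,[(round(o['p'],2),(np.array(o['xy'])*[512,384]).round(1).tolist()) for o in ctrl.boxes_of(th,n)[:5]])
E
```

```text
side 463.0273395913136 [0.371 0.878 1.015] [ 0.19 -0.65 -0.73] [0.02607541 0.         0.         0.         0.        ]
switchbox [(0.83, [321.0, 156.2]), (0.44, [204.3, 181.7])]
die [(0.95, [260.0, 256.5]), (0.68, [268.5, 206.3])]
bracket_grip [(0.67, [212.9, 306.7]), (0.63, [263.7, 243.7])]
nut [(0.68, [322.6, 156.5])]
tbolt []
bracket_slot [(0.73, [212.7, 305.0]), (0.49, [262.5, 246.7]), (0.42, [202.9, 177.0])]
carton [(0.62, [235.2, 141.3])]
nut_jar [(0.62, [186.2, 243.3]), (0.18, [261.3, 243.9])]
screwdriver_grip [(0.79, [202.3, 178.4])]
top 491.1007190224404 [0.398 0.055 1.155] [ 0.22 -0.01 -0.98] [0.02409124 0.         0.         0.         0.        ]
switchbox [(0.66, [370.0, 255.9])]
die [(0.87, [256.7, 216.7]), (0.56, [181.2, 237.8])]
bracket_grip [(0.75, [182.9, 234.3]), (0.67, [110.4, 210.9])]
nut [(0.71, [369.7, 256.6])]
tbolt [(0.62, [362.4, 257.0])]
bracket_slot [(0.79, [108.7, 210.2]), (0.75, [185.0, 233.5]), (0.47, [351.9, 136.8])]
carton [(0.89, [352.2, 138.9]), (0.4, [183.6, 234.9])]
nut_jar [(0.62, [165.2, 154.7])]
screwdriver_grip [(0.88, [273.1, 129.9])]
```

View pics/top0.png

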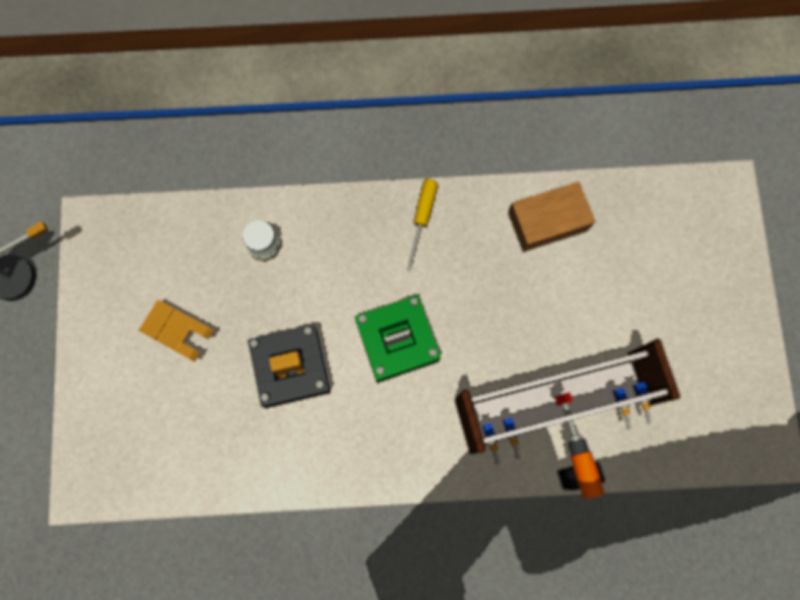

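View pics/side0.png

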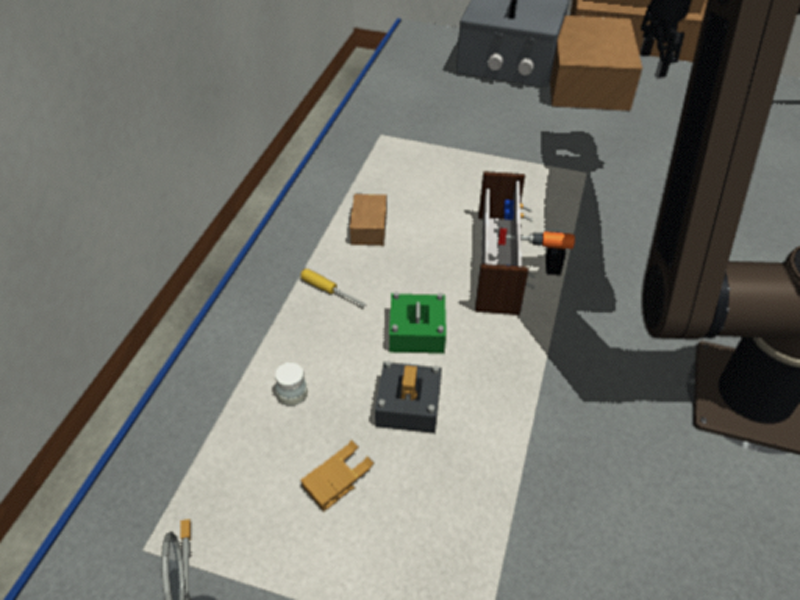

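The top view (800x600) shows the dark die with its bracket at about (290,362). The green die at (398,338) and the loose large bracket at (178,330) are decoys. The box is at (568,398), with its nut runner facing the robot. The side view agrees: dark die at (408,397), red bolt head at (503,236).

```bash
cat > fit.py <<'E'
from h import *
from scipy.optimize import minimize
def cub(x,y,z): return np.array([[a,b,c] for a in x for b in y for c in z],float)
m=.001
DIE=[cub((-50,50),(-50,50),(0,50))*m]
BOX=[cub((-43,43),(-142,-130),(0,122))*m,cub((-43,43),(130,142),(0,122))*m,cub((-33,-27),(-135,135),(0,110))*m,cub((25,31),(-135,135),(0,85))*m,cub((-33,31),(-135,135),(0,6))*m]
def W(p,P,):
    c,s=np.cos(p[2]),np.sin(p[2]);return np.asarray(P)@np.array([[c,s,0],[-s,c,0],[0,0,1]])+[p[0],p[1],0]
def rend(n,p,parts):
    S=4;im=np.zeros((384*S,512*S),np.uint8)
    for q in parts:
        u=(proj(n,W(p,q))+.5)*S;cv2.fillConvexPoly(im,cv2.convexHull(np.round(u*16).astype(np.int32)),255,cv2.LINE_8,4)
    return cv2.resize(im,(512,384),interpolation=cv2.INTER_AREA)/255.
def fit(masks,p0,parts):
    f=lambda p:sum(np.abs(rend(n,p,parts)-k).sum() for n,k in masks.items())
    r=minimize(f,p0,method='Nelder-Mead',options=dict(initial_simplex=np.array(p0)+np.array([[0,0,0],[.02,0,0],[0,.02,0],[0,0,.1]]),xatol=2e-4,fatol=.5));return r.x,r.fun
E
python3 - <<'E'
from fit import *
near={'die':{'top':(184,233),'side':(261,254)},'switchbox':{'top':(368,256),'side':(321,156)}}
px=dict(die=atz('top',[(184,233)],.05)[0],switchbox=atz('top',[(368,254)],.08)[0])
out={}
for th,parts in(('die',DIE),('switchbox',BOX)):
    mk={}
    for n in('top','side'):
        c=ctrl.silhouettes(th,n);print(th,n,[(round(o['p'],2),(np.array(o['xy'])*[512,384]).round(),int(o['pixels'].sum())) for o in c])
        c=[o for o in c if np.hypot(*(np.array(o['xy'])*[512,384]-near[th][n]))<20]
        if c: mk[n]=c[0]['pixels'].astype(float)
    p0=[px[th][0],px[th][1],.23]
    for k in list(mk): print(th,k,*fit({k:mk[k]},p0,parts))
    out[th],e=fit(mk,p0,parts);print('both',out[th],e)
np.save('pose.npy',[out['die'],out['switchbox']])
D,B=out['die'],out['switchbox']
im=cv2.imread('top0raw.png');side=cv2.imread('side0raw.png')
def crop(im,n,c,w,h,S):
    M=np.array([[S,0,-S*(c[0]-w/2)],[0,S,-S*(c[1]-h/2)]],float);o=cv2.warpAffine(im,M,(int(w*S),int(h*S)),flags=cv2.INTER_CUBIC)
    L=[(D,[(-50,-50,50),(50,-50,50),(50,50,50),(-50,50,50),(-50,-50,50)]),(D,[(-9.5,-20,84),(9.5,-20,84),(9.5,20,84),(-9.5,20,84),(-9.5,-20,84)]),(B,[(-30,-130,110),(-30,130,110)]),(B,[(28,-130,85),(28,130,85)])]+[(B,[(-43,a,122),(43,a,122),(43,b,122),(-43,b,122),(-43,a,122)]) for a,b in((-142,-130),(130,142))]+[(B,[(-10,0,72),(4,0,72)])]
    for p,P in L:
        u=proj(n,W(p,np.array(P)*m));u=u@M[:,:2].T+M[:,2];cv2.polylines(o,[np.round(u).astype(int)],False,(255,0,255),1)
    return o
a=crop(im,'top',(185,233),66,66,6);b=crop(im,'top',(365,258),160,80,5);c=crop(side,'side',(261,254),66,50,6)
o=np.zeros((600,800,3),np.uint8);o[:198+0,:0]=0
o=np.vstack([np.hstack([a[:200*0+396],cv2.copyMakeBorder(c,0,96,0,8,cv2.BORDER_CONSTANT)])]);cv2.imwrite('pics/c1.png',o);cv2.imwrite('pics/c2.png',b)
print(o.shape,b.shape)
E
```

```text
die top [(0.9, array([183., 237.]), 1822), (0.7, array([254., 218.]), 2074)]
die side [(0.96, array([269., 204.]), 1368), (0.9, array([262., 256.]), 1624), (0.27, array([235., 139.]), 740)]
die top [0.55612337 0.1961581  0.18358699] 312.43921568627445
die side [0.55625268 0.19404163 0.15022286] 227.1764705882353
both [0.55648836 0.19558063 0.17418377] 562.8235294117646
switchbox top [(0.98, array([366., 256.]), 5615), (0.53, array([185., 235.]), 239)]
switchbox side [(0.61, array([322., 156.]), 3124)]
switchbox top [ 0.4858336  -0.19113734  0.20279779] 1172.0588235294117
switchbox side [ 0.48555838 -0.1967919   0.20189621] 671.2588235294116
both [ 0.48544583 -0.19143015  0.20298822] 1894.5764705882352
(396, 800, 3) (400, 800, 3)
```

View pics/c1.png

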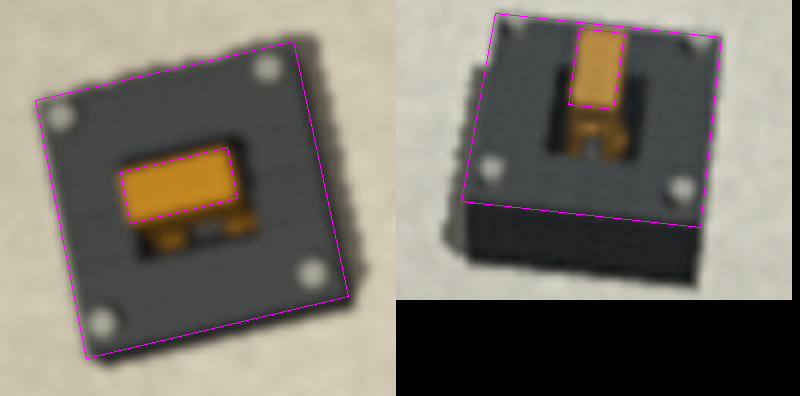

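View pics/c2.png

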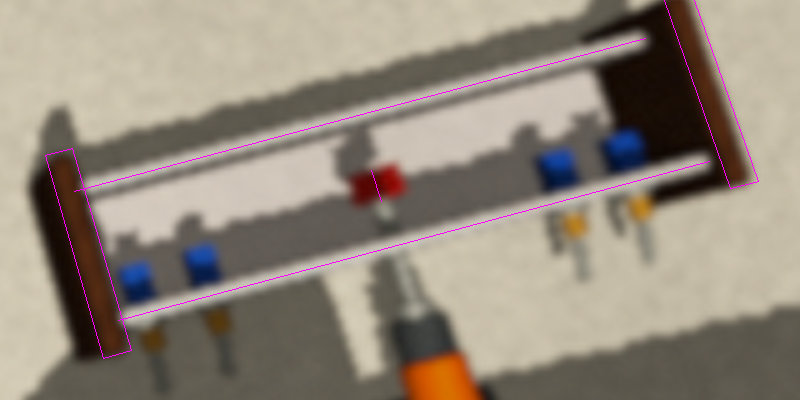

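The overlays fit the die well, and the slot tines show on the robot side at (170-245,230) of the crop. The box is a few pixels off in y, so I'll refine it by edges in both views.

```bash
cat > edge.py <<'E'
from fit import *
from scipy.ndimage import map_coordinates
def seg(a,b,k=120): return np.linspace(a,b,k)*m
def loop(x0,x1,y0,y1,z): 
    c=[(x0,y0,z),(x1,y0,z),(x1,y1,z),(x0,y1,z),(x0,y0,z)];return [seg(c[i],c[i+1]) for i in range(4)]
BE=loop(-43,43,-142,-130,122)+loop(-43,43,130,142,122)+loop(-33,-27,-128,128,110)+loop(25,31,-128,128,85)
DE=loop(-50,50,-50,50,50)
def efit(ims,p0,segs,span=.008):
    G={}
    for n,i in ims.items():
        g=cv2.GaussianBlur(i,(0,0),1.0).astype(float);G[n]=np.stack([np.stack([cv2.Sobel(g[:,:,c],cv2.CV_64F,*d) for c in range(3)]) for d in((1,0),(0,1))])
    def f(p):
        s=0
        for n in G:
            for q in segs:
                u=proj(n,W(p,q));t=u[-1]-u[0];L=np.hypot(*t);nn=np.array([-t[1],t[0]])/L
                v=sum(nn[k]*np.array([map_coordinates(G[n][k,c],[u[:,1],u[:,0]],order=1) for c in range(3)]) for k in(0,1))
                s-=np.abs(v).max(0).mean()*min(L,60)
        return s
    best=min((minimize(f,np.array(p0)+[a,b,0],method='Nelder-Mead',options=dict(initial_simplex=np.array(p0)+[a,b,0]+np.array([[0,0,0],[.003,0,0],[0,.003,0],[0,0,.02]]),xatol=1e-4,fatol=1)) for a in(-.003,.003) for b in(-.003,.003)),key=lambda r:r.fun)
    return best.x,best.fun
E
python3 - <<'E'
from edge import *
D,B=np.load('pose.npy');I={n:cv2.imread(n+'0raw.png') for n in('top','side')}
for nm,p,s in(('die',D,DE),('box',B,BE)):
    for k in('top','side'): print(nm,k,*efit({k:I[k]},p,s))
    r=efit(I,p,s);print(nm,'both',*r)
    if nm=='box':B=r[0]
    else: D=r[0]
np.save('pose2.npy',[D,B])
S=6
tiles=[]
for n,c,w,h in(('side',(321,155),60,100),('top',(365,258),73,100)):
    M=np.array([[S,0,-S*(c[0]-w/2)],[0,S,-S*(c[1]-h/2)]],float);o=cv2.warpAffine(I[n],M,(w*S,h*S),flags=cv2.INTER_CUBIC)
    for q in BE+[seg((-10,0,72),(4,0,72)),seg((-55,0,72),(-33,0,72))]: cv2.polylines(o,[np.round(proj(n,W(B,q))@M[:,:2].T+M[:,2]).astype(int)],False,(255,0,255),1)
    tiles.append(o)
cv2.imwrite('pics/c3.png',np.hstack(tiles)[:600,:800])
E
```

```text
Traceback (most recent call last):
  File "edge.py", line 20, in efit
    best=min((minimize(f,np.array(p0)+[a,b,0],method='Nelder-Mead',options=dict(initial_simplex=np.array(p0)+[a,b,0]+np.array([[0,0,0],[.003,0,0],[0,.003,0],[0,0,.02]]),xatol=1e-4,fatol=1)) for a in(-.003,.003) for b in(-.003,.003)),key=lambda r:r.fun)
  File "edge.py", line 20, in <genexpr>
    best=min((minimize(f,np.array(p0)+[a,b,0],method='Nelder-Mead',options=dict(initial_simplex=np.array(p0)+[a,b,0]+np.array([[0,0,0],[.003,0,0],[0,.003,0],[0,0,.02]]),xatol=1e-4,fatol=1)) for a in(-.003,.003) for b in(-.003,.003)),key=lambda r:r.fun)
              ~~~~~~~~^^^^^^^^^^^^^^^^^^^^^^^^^^^^^^^^^^^^^^^^^^^^^^^^^^^^^^^^^^^^^^^^^^^^^^^^^^^^^^^^^^^^^^^^^^^^^^^^^^^^^^^^^^^^^^^^^^^^^^^^^^^^^^^^^^^^^^^^^^^^^^^^^^^^^^^^^^^^^^^^^^^^^^^
  File "edge.py", line 16, in f
    u=proj(n,W(p,q));t=u[-1]-u[0];L=np.hypot(*t);nn=np.array([-t[1],t[0]])/L
  File "h.py", line 8, in proj
    K,d,M,t=cal(n);P=np.atleast_2d(np.array(P,float))
            ~~~^^^
  File "h.py", line 5, in cal
    c=ctrl.get_calibration(n);K=np.array([[c['fx'],0,c['cx']],[0,c['fy'],c['cy']],[0,0,1.]])
ValueError: time passes only in moves, steps and waits
```

Too many calibration calls, so I'll cache it.

```bash
sed -i 's/^def cal(n):/from functools import lru_cache\n@lru_cache(None)\ndef cal(n):/' h.py
cat > run3.py <<'E'
from edge import *
D,B=np.load('pose.npy');I={n:cv2.imread(n+'0raw.png') for n in('top','side')}
for nm,p,s in(('die',D,DE),('box',B,BE)):
    for k in('top','side'): print(nm,k,*efit({k:I[k]},p,s))
    r=efit(I,p,s);print(nm,'both',*r)
    if nm=='box':B=r[0]
    else: D=r[0]
np.save('pose2.npy',[D,B])
S=6
tiles=[]
for n,c,w,h in(('side',(321,155),60,100),('top',(365,258),73,100)):
    M=np.array([[S,0,-S*(c[0]-w/2)],[0,S,-S*(c[1]-h/2)]],float);o=cv2.warpAffine(I[n],M,(w*S,h*S),flags=cv2.INTER_CUBIC)
    for q in BE+[seg((-10,0,72),(4,0,72)),seg((-55,0,72),(-33,0,72))]: cv2.polylines(o,[np.round(proj(n,W(B,q))@M[:,:2].T+M[:,2]).astype(int)],False,(255,0,255),1)
    tiles.append(o)
cv2.imwrite('pics/c3.png',np.hstack(tiles)[:600,:800])
E
python3 run3.py
```

```text
die top [0.55289027 0.19330978 0.17190621] -32810.23183904606
die side [0.5563018  0.19510985 0.16666412] -28540.69982774956
die both [0.55451676 0.19410102 0.17519625] -58089.070762602845
box top [ 0.48583461 -0.19053213  0.20177595] -76453.17460303509
box side [ 0.48707643 -0.19152284  0.1871408 ] -73412.79206181344
box both [ 0.48583919 -0.19068589  0.20116106] -148033.70038874273
```

View pics/c3.png

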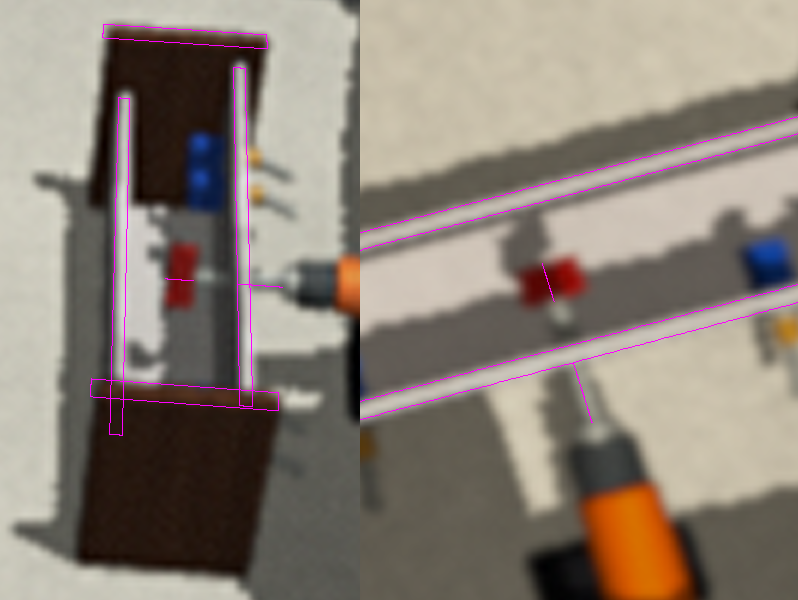

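```bash
cat > go.py <<'E'
from h import *
def delta(pos,yaw,tgt=None):
    """needed shift/turn (units) for TCP at pos, tool down with tool-y at world angle yaw (mod pi)"""
    s=ctrl.get_state();Rm=R.from_quat(s['tcp_rot']);y=Rm.as_matrix()[:,1]
    a=np.arctan2(y[1],y[0]);d=(yaw-a+np.pi/2)%np.pi-np.pi/2
    g=a+d;T=np.array([[-np.sin(g)*-1,np.cos(g),0],[-np.cos(g),np.sin(g),0],[0,0,-1]]).T
    T=np.c_[np.cross([np.cos(g),np.sin(g),0],[0,0,-1]),[np.cos(g),np.sin(g),0],[0,0,-1]]
    rv=(R.from_matrix(T)*Rm.inv()).as_rotvec()
    print('shift',((np.array(pos)-s['eef_pos'])/.8).round(4),'turn',np.degrees(rv/45).round(4),'q',np.round(s['qpos'],2),'f',np.round(s['contact_force'],1),'ff',s['finger_force'],'open',s['opening'],'t',s['time'],'pos',np.round(s['eef_pos'],4),'deg',np.degrees(a))
E
python3 -c "
from go import *
print(ctrl.nose_length)
delta([.5555,.1945,.16],.173)"
```

```text
0.019
shift [ 0.3543  1.0153 -0.1129] turn [-0.0000e+00  1.0000e-04  1.6922e+00] q [-1.31  0.29  1.58  0.    1.28 -0.15] f [-0.2 -0.7  0.7] ff 0.0 open 1.0010269978577637 t 1.2 pos [ 0.2721 -0.6177  0.2503] deg -66.23463261572002
```

>>> apply_moves:
  series:
    - [0.35, 0.95, 0, 0, 0, 0.9]
    - [0.35, 0.95, 0, 0, 0, 0.9]
    - [0.35, 0.95, 0, 0, 0, 0.9]
    - [0.35, 0.95, 0, 0, 0, 0.9]
    - [0.35, 0.95, 0, 0, 0, 0.9]
    - [0.35, 0.95, 0, 0, 0, 0.9]
    - [0.35, 0.95, 0, 0, 0, 0.9]
    - [0.35, 0.95, 0, 0, 0, 0.9]
    - [0.35, 0.95, 0, 0, 0, 0.9]
    - [0.35, 0.95, 0, 0, 0, 0.9]
    - [0.35, 0.95, 0, 0, 0, 0.9]
    - [0.35, 0.95, 0, 0, 0, 0.9]
    - [0.35, 0.95, 0, 0, 0, 0.9]
    - [0.35, 0.95, 0, 0, 0, 0.9]
    - [0.35, 0.95, 0, 0, 0, 0.9]
    - [0.35, 0.95, 0, 0, 0, 0.9]
    - [0.35, 0.95, 0, 0, 0, 0.9]
    - [0.35, 0.95, 0, 0, 0, 0.9]
  jaw: 0.8
  squeeze: 35

```text
time: 3.45
eef_pos: [0.552, 0.1414, 0.2505]
tcp_rot: [0.847, 0.531, 0.0, 0.0]
contact_force: [-0.7, -0.3, 0.1]
opening: 0.796
finger_force: 0.0
```

```bash
python3 -c "
from go import *
delta([.5555,.1945,.13],.173)"
```

```text
shift [ 0.0043  0.0664 -0.1506] turn [-2.00e-04  3.00e-04  7.94e-01] q [0.07 0.06 1.84 0.   1.25 0.52] f [-0.7 -0.3  0.1] ff 0.0 open 0.7958727130806359 t 3.45 pos [0.552  0.1414 0.2505] deg -25.819108765675406
```

>>> apply_moves:
  series:
    - [0.004, 0.066, -0.15, 0, 0, 0.794]
    - [0.004, 0.066, -0.15, 0, 0, 0.794]
    - [0.004, 0.066, -0.15, 0, 0, 0.794]
    - [0.004, 0.066, -0.15, 0, 0, 0.794]
    - [0.004, 0.066, -0.15, 0, 0, 0.794]
    - [0.004, 0.066, -0.15, 0, 0, 0.794]
    - [0.004, 0.066, -0.15, 0, 0, 0.794]

```text
time: 4.32
eef_pos: [0.5555, 0.1949, 0.1307]
tcp_rot: [0.643, 0.766, 0.0, 0.0]
contact_force: [-0.3, -0.2, 0.7]
opening: 0.797
finger_force: 0.0
```

```bash
python3 - <<'E'
from go import *
delta([.5555,.1945,.076],.173)
im=ctrl.read_camera('side');cv2.imwrite('pics/s2.png',cv2.resize(im[180:300,190:350,::-1],(800,600),interpolation=cv2.INTER_CUBIC))
E
```

```text
shift [ 0.0001 -0.0005 -0.0684] turn [-0.0002  0.0008 -0.0008] q [ 0.17  0.22  1.88  0.    1.03 -0.01] f [-0.3 -0.2  0.7] ff 0.0 open 0.7967531249634091 t 4.325 pos [0.5555 0.1949 0.1307] deg 9.947595216774426
```

View pics/s2.png

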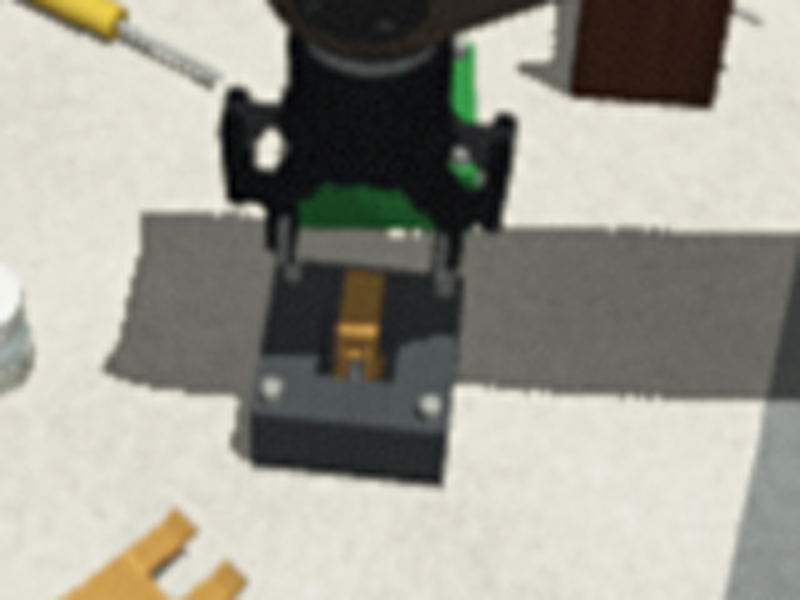

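The open fingers at (285,250) and (445,250) straddle the bracket at (360,300), well centred. Descending and gripping.

>>> apply_moves:
  series:
    - [0, 0, -0.035, 0, 0, 0]
    - [0, 0, -0.06, 0, 0, 0]
    - [0, 0, -0.068, 0, 0, 0]
    - [0, 0, -0.068, 0, 0, 0]
    - [0, 0, -0.068, 0, 0, 0]

```text
time: 5.0
eef_pos: [0.556, 0.1952, 0.0768]
tcp_rot: [0.643, 0.766, 0.001, 0.001]
contact_force: [-0.3, -0.0, 0.7]
opening: 0.799
finger_force: 0.0
```

>>> apply_moves:
  series:
    - [0, 0, 0, 0, 0, 0]
    - [0, 0, 0, 0, 0, 0]
    - [0, 0, 0, 0, 0, 0]
    - [0, 0, 0, 0, 0, 0]
    - [0, 0, 0, 0, 0, 0]
    - [0, 0, 0, 0, 0, 0]
  jaw: 0
  squeeze: 40

```text
time: 5.75
eef_pos: [0.5555, 0.1951, 0.0764]
tcp_rot: [0.643, 0.766, 0.0, 0.0]
contact_force: [-0.0, 1.5, 3.9]
opening: 0.213
finger_force: 40.4
```

>>> apply_moves:
  series:
    - [0, 0, 0.02, 0, 0, 0]
    - [0, 0, 0.05, 0, 0, 0]
    - [0, 0, 0.09, 0, 0, 0]
    - [0, 0, 0.14, 0, 0, 0]
    - [0, 0, 0.19, 0, 0, 0]
    - [0, 0, 0.19, 0, 0, 0]
    - [0, 0, 0.19, 0, 0, 0]

```text
time: 6.62
eef_pos: [0.5544, 0.1949, 0.227]
tcp_rot: [0.643, 0.766, -0.001, -0.001]
contact_force: [-0.4, -0.2, -1.3]
opening: 0.213
finger_force: 40.4
```

```bash
python3 - <<'E'
from go import *
from fit import W
B=np.load('pose2.npy')[1]
p=W(B,[[-.030,0,.25]])[0];print(B,p)
delta(p,B[2])
E
```

```text
[ 0.48583919 -0.19068589  0.20116106] [ 0.45644414 -0.1966801   0.25      ]
shift [-0.1224 -0.4895  0.0288] turn [ 0.0005 -0.0026  0.0339] q [ 0.17  0.12  1.82 -0.    1.21 -0.01] f [-0.4 -0.2 -1.3] ff 40.4318474046886 open 0.21266044370899526 t 6.625 pos [0.5544 0.1949 0.227 ] deg 9.998476224525215
```

>>> apply_moves:
  series:
    - [-0.122, -0.489, 0.018, 0, 0, 0.034]
    - [-0.122, -0.489, 0.018, 0, 0, 0.034]
    - [-0.122, -0.489, 0.018, 0, 0, 0.034]
    - [-0.122, -0.489, 0.018, 0, 0, 0.034]
    - [-0.122, -0.489, 0.018, 0, 0, 0.034]
    - [-0.122, -0.489, 0.018, 0, 0, 0.034]
    - [-0.122, -0.489, 0.018, 0, 0, 0.034]
    - [-0.122, -0.489, 0.018, 0, 0, 0.034]
    - [-0.122, -0.489, 0.018, 0, 0, 0.034]
    - [-0.122, -0.489, 0.018, 0, 0, 0.034]

```text
time: 7.88
eef_pos: [0.4576, -0.1948, 0.2415]
tcp_rot: [0.632, 0.775, 0.0, -0.001]
contact_force: [0.0, 0.4, -0.8]
opening: 0.216
finger_force: 40.5
```

```bash
python3 - <<'E'
from go import *
from fit import W
B=np.load('pose2.npy')[1]
delta(W(B,[[-.030,0,.2]])[0],B[2])
m=.001
S=5
im=ctrl.read_camera('side')[:,:,::-1].copy()
s=ctrl.get_state();T=s['eef_pos'];c=(321,140);w,h=160,120
M=np.array([[S,0,-S*(c[0]-w/2)],[0,S,-S*(c[1]-h/2)]],float);o=cv2.warpAffine(im,M,(w*S,h*S),flags=cv2.INTER_CUBIC)
g=np.array([T[0],T[1],B[2]]);z=T[2]-.0035
def dr(p,P,col,n='side'):
    cv2.polylines(o,[np.round(proj(n,W(p,np.array(P,float)))@M[:,:2].T+M[:,2]).astype(int)],False,col,1)
for x in(-.0095,.0095):dr(g,[(x,-.02,z-.011),(x,.02,z-.011),(x,.02,z+.011),(x,-.02,z+.011),(x,-.02,z-.011)],(255,0,255))
for y in(-.02,-.008,.008,.02):dr(g,[(-.0065,y,z-.039),(-.0065,y,z-.063)],(0,255,0))
dr(B,[(-.03,-.13,.11),(-.03,.13,.11)],(255,255,0))
cv2.imwrite('pics/s3.png',o)
E
```

```text
shift [-0.0015 -0.0023 -0.0519] turn [-0.0015 -0.0016 -0.0022] q [-0.61 -0.1   2.01  0.    1.23 -0.81] f [ 0.   0.4 -0.8] ff 40.450846161693335 open 0.216331720650349 t 7.875 pos [ 0.4576 -0.1948  0.2415] deg 11.62534127163796
```

View pics/s3.png

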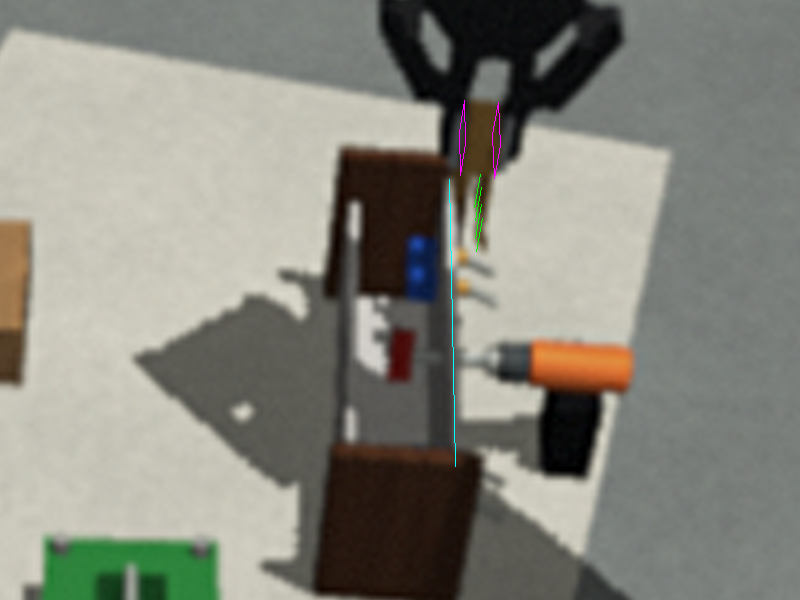

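The bracket is held straight at (485,140) with the long slotted leg on the nut-runner side, over the panel line at x≈452. Lowering.

>>> apply_moves:
  series:
    - [-0.0015, -0.0023, -0.02, -0.0015, -0.0016, -0.0022]
    - [-0.0015, -0.0023, -0.05, -0.0015, -0.0016, -0.0022]
    - [-0.0015, -0.0023, -0.07, -0.0015, -0.0016, -0.0022]
    - [-0.0015, -0.0023, -0.085, -0.0015, -0.0016, -0.0022]
    - [-0.0015, -0.0023, -0.095, -0.0015, -0.0016, -0.0022]
    - [-0.0015, -0.0023, -0.095, -0.0015, -0.0016, -0.0022]
    - [-0.0015, -0.0023, -0.095, -0.0015, -0.0016, -0.0022]

```text
time: 8.8
eef_pos: [0.4569, -0.1983, 0.167]
tcp_rot: [0.633, 0.774, -0.0, 0.002]
contact_force: [0.3, -0.7, -0.5]
opening: 0.214
finger_force: 40.4
```

```bash
python3 - <<'E'
from go import *
from fit import W
B=np.load('pose2.npy')[1]
delta(W(B,[[-.030,0,.1245]])[0],B[2])
t=[ctrl.read_camera(n)[:,:,::-1] for n in('side','top')]
a=cv2.resize(t[0][90:210,261:341],(400,600),interpolation=cv2.INTER_CUBIC);b=cv2.resize(t[1][200:320,325:405],(400,600),interpolation=cv2.INTER_CUBIC)
cv2.imwrite('pics/s4.png',np.hstack([a,b]))
E
```

```text
shift [-0.0005  0.002  -0.0532] turn [0.0025 0.003  0.0022] q [-0.61 -0.02  2.08 -0.    1.08 -0.81] f [ 0.3 -0.7 -0.5] ff 40.434080846607685 open 0.21389881231757846 t 8.8 pos [ 0.4569 -0.1983  0.167 ] deg 11.427478952133042
```

View pics/s4.png

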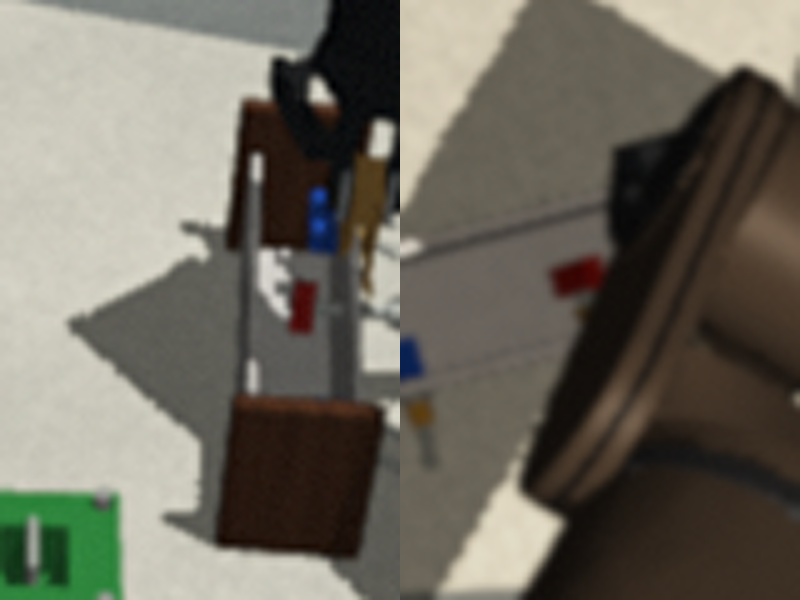

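The front leg at (368,260) is in front of the panel edge, the lip at (347,240) is behind it, and there is no contact force. Continuing down.

>>> apply_moves:
  series:
    - [0, 0, -0.01, 0, 0, 0]
    - [0, 0, -0.02, 0, 0, 0]
    - [0, 0, -0.03, 0, 0, 0]
    - [0, 0, -0.038, 0, 0, 0]
    - [0, 0, -0.045, 0, 0, 0]
    - [0, 0, -0.05, 0, 0, 0]
    - [0, 0, -0.05, 0, 0, 0]
    - [0, 0, -0.05, 0, 0, 0]

```text
time: 9.9
eef_pos: [0.4566, -0.1981, 0.1266]
tcp_rot: [0.633, 0.774, -0.0, 0.001]
contact_force: [0.4, -0.2, -0.9]
opening: 0.213
finger_force: 40.5
```

```bash
python3 - <<'E'
from go import *
from fit import W
B=np.load('pose2.npy')[1]
delta(W(B,[[-.030,0,.1245]])[0],B[2])
E
```

```text
shift [-0.0002  0.0018 -0.0026] turn [0.0019 0.0022 0.0022] q [-0.61  0.04  2.1  -0.    1.   -0.81] f [ 0.4 -0.2 -0.9] ff 40.48393752425909 open 0.2126800329000505 t 9.9 pos [ 0.4566 -0.1981  0.1266] deg 11.427941427606921
```

>>> apply_moves:
  series:
    - [0, 0.0022, -0.001, 0, 0, 0]
    - [0, 0.0022, -0.002, 0, 0, 0]
    - [0, 0.0022, -0.003, 0, 0, 0]
    - [0, 0.0022, -0.004, 0, 0, 0]
    - [0, 0.0022, -0.004, 0, 0, 0]

```text
time: 10.52
eef_pos: [0.4566, -0.1962, 0.1243]
tcp_rot: [0.633, 0.774, -0.0, 0.001]
contact_force: [-2.9, 1.9, 5.7]
opening: 0.214
finger_force: 41.5
```

Seated at the predicted height with 5.7 N of contact. Releasing.

>>> apply_moves:
  series:
    - [0, 0, 0, 0, 0, 0]
    - [0, 0, 0, 0, 0, 0]
    - [0, 0, 0, 0, 0, 0]
    - [0, 0, 0, 0, 0, 0]
    - [0, 0, 0, 0, 0, 0]
    - [0, 0, 0, 0, 0, 0]
  jaw: 0.55

```text
time: 11.28
eef_pos: [0.4565, -0.1962, 0.1231]
tcp_rot: [0.633, 0.774, -0.0, 0.001]
contact_force: [-0.4, -0.2, 0.4]
opening: 0.552
finger_force: 0.0
```

>>> apply_moves:
  series:
    - [0, 0, 0.02, 0, 0, 0]
    - [0, 0, 0.06, 0, 0, 0]
    - [0, 0, 0.12, 0, 0, 0]
    - [0, 0, 0.16, 0, 0, -0.2]
    - [0, 0, 0.16, 0, 0, -0.4]
    - [0, 0, 0.16, 0, 0, -0.6]
    - [0, 0, 0.16, 0, 0, -0.8]
    - [0, 0, 0.16, 0, 0, -1]
    - [0, 0, 0.16, 0, 0, -1]
    - [0, 0, 0.16, 0, 0, -1]

```text
time: 12.52
eef_pos: [0.4566, -0.1963, 0.2518]
tcp_rot: [0.881, 0.474, -0.0, 0.001]
contact_force: [-0.3, 0.1, -0.8]
opening: 0.545
finger_force: 0.0
```

```bash
python3 - <<'E'
from go import *
from fit import W
B=np.load('pose2.npy')[1]
delta(W(B,[[.001,0,.2]])[0],B[2]-np.pi/2)
t=[ctrl.read_camera(n)[:,:,::-1] for n in('side','top')]
M=np.array([[5,0,-5*261],[0,5,-5*90]],float)
def ov(n,x0,y0):
    i=t[['side','top'].index(n)];M=np.array([[5,0,-5*x0],[0,5,-5*y0]],float);o=cv2.warpAffine(i,M,(400,600),flags=cv2.INTER_CUBIC)
    P=[(-.0395,-.02,.132),(-.0205,-.02,.132),(-.0205,.02,.132),(-.0395,.02,.132),(-.0395,-.02,.132)]
    cv2.polylines(o,[np.round(proj(n,W(B,P))@M[:,:2].T+M[:,2]).astype(int)],False,(255,0,255),1);return o
cv2.imwrite('pics/s5.png',np.hstack([ov('side',281,90),ov('top',325,200)]))
E
```

```text
shift [ 0.0378  0.0072 -0.0648] turn [ 3.2000e-03 -1.0000e-04 -1.0007e+00] q [-0.61 -0.12  2.   -0.    1.25 -0.03] f [-0.3  0.1 -0.8] ff 0.0 open 0.5453691680034718 t 12.525 pos [ 0.4566 -0.1963  0.2518] deg -33.44158919289679
```

View pics/s5.png

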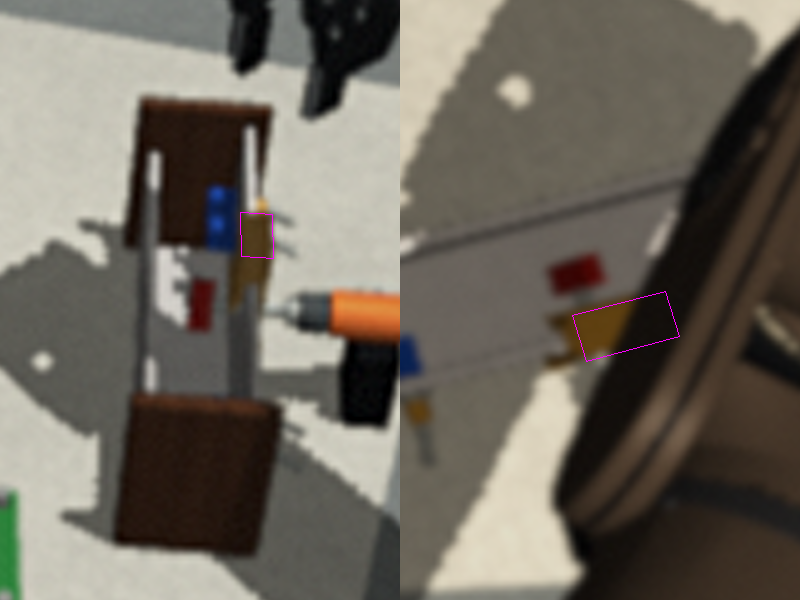

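The bracket sits upright on the panel and matches the predicted outline in both views, at (257,235) and (625,325), with the red head free behind it. Next I turn and position over the gap.

>>> apply_moves:
  series:
    - [0.038, 0.007, 0, 0, 0, -0.2]
    - [0.038, 0.007, 0, 0, 0, -0.4]
    - [0.038, 0.007, 0, 0, 0, -0.6]
    - [0.038, 0.007, -0.02, 0.003, 0, -0.8]
    - [0.038, 0.007, -0.04, 0.003, 0, -1]
    - [0.038, 0.007, -0.065, 0.003, 0, -1]
    - [0.038, 0.007, -0.065, 0.003, 0, -1]
    - [0.038, 0.007, -0.065, 0.003, 0, -1]
  jaw: 0.55

```text
time: 13.62
eef_pos: [0.4872, -0.1908, 0.1999]
tcp_rot: [0.995, 0.1, 0.0, -0.0]
contact_force: [-0.3, 0.1, 0.3]
opening: 0.551
finger_force: 0.0
```

```bash
python3 - <<'E'
from go import *
from fit import W
B=np.load('pose2.npy')[1]
delta(W(B,[[.001,0,.085]])[0],B[2]-np.pi/2)
E
```

```text
shift [-0.0005  0.0004 -0.1436] turn [-0.0005  0.0007  0.0016] q [-0.57 -0.    1.99  0.    1.15  0.8 ] f [-0.3  0.1  0.3] ff 0.0 open 0.5513623390784791 t 13.625 pos [ 0.4872 -0.1908  0.1999] deg -78.54547639584386
```

>>> apply_moves:
  series:
    - [0, 0, -0.04, 0, 0, 0]
    - [0, 0, -0.07, 0, 0, 0]
    - [0, 0, -0.09, 0, 0, 0]
    - [0, 0, -0.1, 0, 0, 0]
    - [0, 0, -0.11, 0, 0, 0]
    - [0, 0, -0.12, 0, 0, 0]
    - [0, 0, -0.12, 0, 0, 0]

```text
time: 14.5
eef_pos: [0.4866, -0.1905, 0.1027]
tcp_rot: [0.995, 0.1, -0.0, -0.001]
contact_force: [0.2, -0.3, 0.3]
opening: 0.554
finger_force: 0.0
```

>>> apply_moves:
  series:
    - [0, 0, -0.008, 0, 0, 0]
    - [0, 0, -0.016, 0, 0, 0]
    - [0, 0, -0.022, 0, 0, 0]
    - [0, 0, -0.022, 0, 0, 0]
    - [0, 0, -0.022, 0, 0, 0]

```text
time: 15.12
eef_pos: [0.487, -0.1907, 0.0856]
tcp_rot: [0.995, 0.1, -0.0, -0.0]
contact_force: [-0.6, -0.2, -0.5]
opening: 0.552
finger_force: 0.0
```

```bash
python3 - <<'E'
from go import *
from fit import W
B=np.load('pose2.npy')[1]
delta(W(B,[[.001,0,.085]])[0],B[2]-np.pi/2)
E
```

```text
shift [-0.0002  0.0002 -0.0008] turn [-0.001  -0.0002  0.0021] q [-0.57  0.16  2.06  0.    0.92  0.8 ] f [-0.6 -0.2 -0.5] ff 0.0 open 0.5517814042588524 t 15.125 pos [ 0.487  -0.1907  0.0856] deg -78.57083094241592
```

>>> apply_moves:
  series:
    - [0, 0, 0, 0, 0, 0]
    - [0, 0, 0, 0, 0, 0]
    - [0, 0, 0, 0, 0, 0]
    - [0, 0, 0, 0, 0, 0]
    - [0, 0, 0, 0, 0, 0]
    - [0, 0, 0, 0, 0, 0]
    - [0, 0, 0, 0, 0, 0]
    - [0, 0, 0, 0, 0, 0]
  jaw: 0
  squeeze: 32

```text
time: 16.12
eef_pos: [0.4878, -0.1927, 0.0868]
tcp_rot: [0.995, 0.1, 0.001, 0.002]
contact_force: [-0.1, -6.4, 0.4]
opening: 0.092
finger_force: 35.9
```

```bash
python3 - <<'E'
from go import *
from fit import W
B=np.load('pose2.npy')[1]
delta(W(B,[[.001,0,.085]])[0],B[2]-np.pi/2)
s=ctrl.get_state();print(s['wrist_torque'],s['opening']*85)
t=[ctrl.read_camera(n)[:,:,::-1] for n in('side','top')]
o=[]
for n,x0,y0 in(('side',281,90),('top',325,200)):
    i=t[['side','top'].index(n)];M=np.array([[5,0,-5*x0],[0,5,-5*y0]],float);a=cv2.warpAffine(i,M,(400,600),flags=cv2.INTER_CUBIC)
    P=[(-.0395,-.02,.132),(-.0205,-.02,.132),(-.0205,.02,.132),(-.0395,.02,.132),(-.0395,-.02,.132)]
    cv2.polylines(a,[np.round(proj(n,W(B,P))@M[:,:2].T+M[:,2]).astype(int)],False,(255,0,255),1);o.append(a)
cv2.imwrite('pics/s6.png',np.hstack(o))
E
```

```text
shift [-0.0013  0.0028 -0.0023] turn [0.005  0.0031 0.0012] q [-0.57  0.16  2.06 -0.    0.92  0.8 ] f [-0.1 -6.4  0.4] ff 35.87613880634308 open 0.09167527311798555 t 16.125 pos [ 0.4878 -0.1927  0.0868] deg -78.5294947478767
[-0.83197964  0.04945609  0.09126391] 7.792398215028772
```

View pics/s6.png

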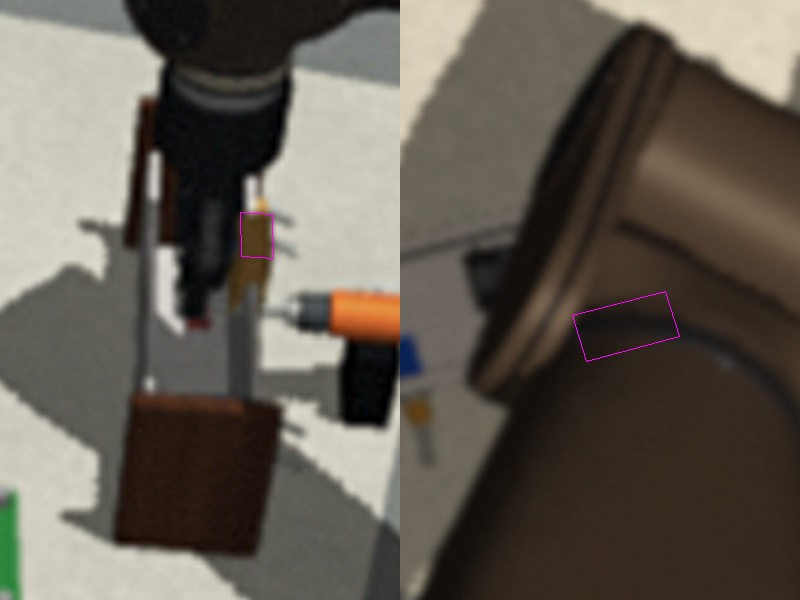

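The fingers close on the head at (195,310) at its 9 mm width (7.8 mm read, and the 19 mm bracket also read about 1 mm low), and the bracket is unmoved. I'll relieve the small side load and let it settle.

>>> apply_moves:
  series:
    - [0.0005, -0.0015, 0, 0, 0, 0]
    - [0.001, -0.0025, 0, 0, 0, 0]
    - [0.001, -0.0025, 0, 0, 0, 0]
    - [0.001, -0.0025, 0, 0, 0, 0]
    - [0.001, -0.0025, 0, 0, 0, 0]
    - [0.001, -0.0025, 0, 0, 0, 0]
    - [0.001, -0.0025, 0, 0, 0, 0]
    - [0.001, -0.0025, 0, 0, 0, 0]

```text
time: 17.23
eef_pos: [0.4879, -0.1928, 0.0867]
tcp_rot: [0.995, 0.1, -0.0, -0.0]
contact_force: [-2.8, -1.0, 7.3]
opening: 0.098
finger_force: 36.6
```

>>> apply_moves:
  series:
    - [0.0005, 0, 0.001, 0, 0, 0]
    - [0.0005, 0, 0.001, 0, 0, 0]
    - [0.0005, 0, 0.001, 0, 0, 0]
    - [0.0005, 0, 0.001, 0, 0, 0]
    - [0.0005, 0, 0.001, 0, 0, 0]
    - [0.0005, 0, 0.001, 0, 0, 0]
    - [0.0005, 0, 0.001, 0, 0, 0]
    - [0.0005, 0, 0.001, 0, 0, 0]

```text
time: 18.23
eef_pos: [0.4879, -0.1928, 0.0867]
tcp_rot: [0.995, 0.1, -0.001, -0.0]
contact_force: [-2.9, -1.9, 5.4]
opening: 0.094
finger_force: 36.4
```

```bash
python3 - <<'E'
from go import *
from fit import *
B=np.load('pose2.npy')[1]
a=[];
for k in range(6):
    ctrl.read_camera('side');s=ctrl.get_state();a.append([*s['contact_force'],s['finger_force'],s['opening']*85,*(s['eef_pos']*1000)])
print(np.round(a,2))
for n in('side',):
    i=ctrl.read_camera(n)[:,:,::-1].copy();M=np.array([[8,0,-8*290],[0,8,-8*110]],float);o=cv2.warpAffine(i,M,(560,480),flags=cv2.INTER_CUBIC)
    P=[(-.0395,-.02,.132),(-.0205,-.02,.132),(-.0205,.02,.132),(-.0395,.02,.132),(-.0395,-.02,.132)]
    cv2.polylines(o,[np.round(proj(n,W(B,P))@M[:,:2].T+M[:,2]).astype(int)],False,(255,0,255),1)
cv2.imwrite('pics/s7.png',o)
E
```

```text
[[  -4.24   -2.79    5.34   36.42    7.79  487.9  -192.82   86.76]
 [  -3.41   -1.53    6.01   36.42    8.39  487.89 -192.8    86.75]
 [  -3.86   -1.42    5.2    36.42    7.95  487.87 -192.81   86.74]
 [  -3.51   -2.45    5.37   36.42    8.3   487.88 -192.81   86.75]
 [  -3.17   -1.59    5.83   36.42    7.87  487.89 -192.81   86.73]
 [  -3.58   -1.39    5.45   36.42    7.58  487.89 -192.8    86.74]]
```

View pics/s7.png

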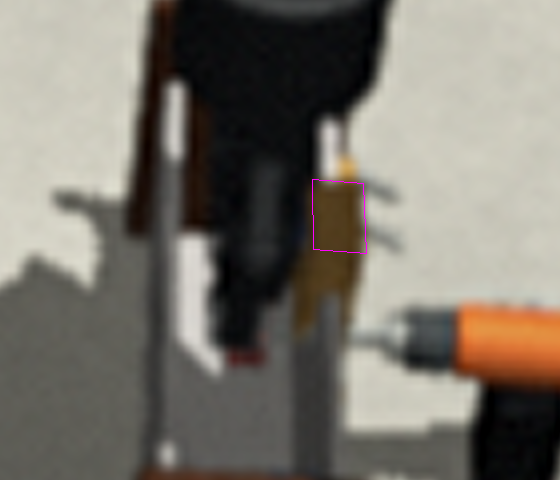

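The bracket still matches its seated outline at (338,215). The head's lower end shows below the fingertips at (245,357). Grip, forces and pose are steady, so I'm handing in.

```bash
python3 -c "
from plant import ctrl
print(ctrl.sign_off())"
```

```text
the job is handed in; nothing more can be done
None
```

I hung the bracket fully seated on the front panel with its slotted leg in front, and handed in with the fingers still gripping the bolt head at about 36 N and holding steady; the bolt's angle was not measured directly and no verdict came back.

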